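# Hold the drone's top deck over its posts after the underside photo

### The job

Pick up the drone's loose top deck from the blue mat, hold it level and still with its middle about 8 cm above the upward-looking camera on the drawer rack for two seconds so its underside gets photographed, then carry it over to the drone. Finish still holding it there, level and about one centimetre above the four brass posts, each corner hole over its post and the orange nose at the same end as the drone's orange nose, touching nothing, so that I can check the fit before we close it. Do not bump the drone or the rack, and leave everything else on the bench where it is.

Things in the scene. Friction and masses are not known exactly. Their poses are not given: they have to be found in the camera images.
- deck: Loose top deck, flat on the mat: black plate 130 x 76 x 4 mm, 7 mm holes at (+-55, +-30) mm; on its middle a white module 60 (x) x 36 (y) x 40 mm, top 44 mm above the underside; 100 to 190 g, balanced. Origin: centre of the underside; x along the length to the orange nose, z up. Grip the module across its 36 mm width, from above, tips clear of the plate.
- deck_nose (a point): Point on top of the deck's nose edge, on the orange stripe, 60 mm ahead of the deck's origin along its x.
- mat: Blue mat 300 x 300 x 3 mm fixed on the bench, left or right of the rack; origin: centre of its underside. The deck lies near its middle, a loose screwdriver crosswise about 120 mm beyond the middle (away from the robot) and a loose motor about 125 mm before it.
- drone: Small drone fixed on a stand, across the rack from the mat. Origin: centre of the stand's foot on the bench; x to its orange nose, z up. Four brass posts, 9 mm across, at (+-55, +-30) mm, tops at 74 mm, its highest points. Circuit stack up to 59 mm; motors at (+-80, +-72) mm, propellers up to 63 mm high, reaching 150 mm from the centre. Turned at most 1.2 rad from the deck.
- post_tops (a point): The middle of the four post tops, 74 mm above the drone's origin, axes as the drone's. The deck's origin belongs straight above it.
- rack: Grey drawer rack fixed on the bench between mat and drone, 260 (x) x 76 (y, with drawer grips) x 90 mm tall, origin at the centre of its underside. On its middle sits an upward-looking camera 52 mm across: black body with a white light ring and a dark lens.
- lens (a point): Centre of the camera's lens, the highest point of rack and camera, 110 mm above the bench, looking straight up.
- screwdriver: Bystander on the mat, red handle, 160 mm long, handle up to 30 mm thick, loose, origin near its middle.
- motor: Bystander on the mat, small motor, 28 mm across and 34 mm tall, loose, origin under its centre.
- battery: Bystander behind, yellow and black battery pack 100 x 47 x 38 mm, loose.
- case: Bystander behind, closed clear parts case with a white lid, 125 x 175 x 35 mm, loose.
- tape: Bystander at the left, green roll 90 mm across, 22 mm high, loose.
- spool: Bystander at the right, orange spool 56 mm across, 38 mm high, loose.
- can: Bystander behind, can 52 mm across, 130 mm tall, loose.
Not all that is in view belongs to the job. What is shaped like the drone but green is not meant.

How it is judged:
By the outcome, as a careful person would: the job done as asked, in the order asked, and still so for the second after the job is handed in, while the arm keeps its last pose, push and grip.
It also fails if it takes over 51 s, if anything falls off the work surface, if the arm or the gripper's body presses on something with over 40 N, if the wrist force passes 120 N, or if a joint passes its speed limit or range.

### The arm

A 7-joint arm with a two-finger parallel gripper is mounted at the origin on the work surface. World frame = base frame: x ahead of the robot, y to its left, z up, the work surface at z = 0. Lengths are in m, angles in degrees, forces in N, time in s.
With the tool pointing down it reaches from about 0.4 to 0.75 m from the base axis. Payload 19.5 kg.
Tool frame: the origin (TCP) lies on the mounting face of the last link; the fingertips stand 173 mm ahead of it and the grasp point (between the pads) lies 155 mm ahead of it; x points along the fingers, y is the direction in which the jaws open and shut, and the axes are right-handed (so a half turn about x gives the same grasp; the last joint's range is limited). The gripper opens to 85 mm and grips with 20 to 120 N. Pads are 22 mm wide; open, the fingers measure 114 mm over their backs; the gripper's body (76 mm by 85 mm) begins 54 mm behind the grasp point. The pads swing forward as they close: fully open they stand 13 mm farther back than shut.
Start: joints at [61.266, 40.479, -1.581, 85.061, 1.261, 54.483, -4.326], TCP at [0.255, -0.515, 0.405] pointing down, gripper open.
Joint ranges: [-155.06, 155.06], [-18.47, 123.98], [-90, 86.84], [0, 140.48], [-83.41, 263.41], [0, 116], [-161.91, 161.91]. Speed limits (degrees/s): [108.29, 108.29, 147.25, 147.25, 172.46, 172.46, 172.46].

### API

Orientations are given as [roll, pitch, yaw] about the fixed x, y, z axes, in that order (R = Rz(yaw) Ry(pitch) Rx(roll)).
In Python, from plant import manip gives the robot as it stands.
- The arm moves only by the shell command python3 -m creep 'ROWS'. ROWS is JSON, a list of rows, each an object with "delta_pos": the shift along the tool's x, y, z in cm, a list of three; "roll": the turn about the tool's x in rad; "claw": the gripper command: -1 is fully open, 1 is shut, values between are in proportion. A call has 1 to 5 rows; each row is the pose to reach, as a shift and turn from the pose commanded when the call began, along the tool's axes at that moment; what a row does not reach only later rows make up. A row lasts 1/10 s, in which the tool goes at most 50 mm and 8.59 degrees, less where a joint would pass 70% of its speed; a pose out of reach is approached as far as the arm can. A call with a gripper value outside its range is refused whole. The fingers move at their own pace and stop on an object; the grip force is fixed at half the most. Time passes only in rows, so rows that repeat a pose let the fingers close. It gives the time, the measured TCP pose, the force and the opening at its end, in the units of the state.
- manip.get_obs(): the state, without advancing time (a new reading comes with each control period).
- manip.get_image(name): name is "scene" or "top"; returns the picture (480x640x3 uint8, red, green, blue); there is no depth.
- manip.camera_model(name): a dict with "intrinsics" (3x3 intrinsics, pixels), "eye" and "attitude" of the camera in the world. Camera axes: x right, y up, looking along -z (the intrinsics and any distortion apply to the point x, -y, -z); pixel columns grow to the right and rows downward; lengths in m; the calibration is good to about 2 mm. A picture is of the moment at which its call begins. camera_model takes no time and is no camera call.
- manip.hand_in(): hands the job in, once; it reports no verdict.
The state is a dict: "t": time; "joint_pos": joint angles; "joint_vel": joint speeds; "joint_efforts": joint torques, N m; "tool_pos": TCP position; "orientation": TCP orientation; "force": force on the tool from outside, world axes, zero at the start; "torque": the same for the moment, N m; "gripper_width": finger opening in m.
Only numpy, scipy, OpenCV 4.12 (cv2) and the standard library are available. Lean on these libraries where they do the work, as an engineer would, in place of code of your own. Each camera call takes 0.05 s, during which the arm holds its last target.

## Working session

There is one attempt and no reset: what is moved stays moved. The work goes in short steps, Python scripts to look and compute and a shell command to move; the robot and the scene stay as the last step left them, time stands still between calls to the robot, and variables do not carry over. Pictures are saved under pics/ and viewed, and the job is handed in when it is done.

```bash
mkdir -p pics; ls; python3 - <<'E'
from plant import manip
import cv2
o=manip.get_obs(); print(o)
for n in("scene","top"):
    im=manip.get_image(n); cv2.imwrite(f"pics/{n}0.png",im[:,:,::-1]); print(manip.camera_model(n))
E
```

```text
pics
{'t': 0.0, 'joint_pos': array([61.26849142, 40.512662  , -1.58094375, 85.08487175,  1.26134832,
       54.48255047, -4.32538529]), 'joint_vel': array([ 0.1050651 , -0.06407938,  0.08652895, -0.0849103 ,  0.00220726,
        0.05669426, -0.04281839]), 'joint_efforts': array([-3.33703472e-03, -8.83212662e+01,  1.23368137e+00, -2.36170703e+01,
        1.67995656e-02,  6.53602779e-03,  2.21365701e-05]), 'tool_pos': array([ 0.2551054 , -0.51522277,  0.40423831]), 'orientation': array([-86.68113052,  89.93726429, 119.66103783]), 'force': array([ 0.36594964,  0.48764651, -0.575     ]), 'torque': array([ 0.01969196,  0.03131423, -0.0601566 ]), 'gripper_width': 0.08519432894100633}
{'intrinsics': array([[448.47013759,   0.        , 318.45769207],
       [  0.        , 448.47013759, 235.34567964],
       [  0.        ,   0.        ,   1.        ]]), 'eye': array([1.06458847, 0.81471237, 0.99677564]), 'attitude': array([ 47.79139524,   1.14427482, 144.83014579])}
{'intrinsics': array([[534.30402556,   0.        , 311.27390795],
       [  0.        , 534.30402556, 243.54797762],
       [  0.        ,   0.        ,   1.        ]]), 'eye': array([0.298483  , 0.01742171, 1.54546072]), 'attitude': array([  8.9700082 ,  -0.98197032, -91.57204051])}
```

View pics/scene0.png

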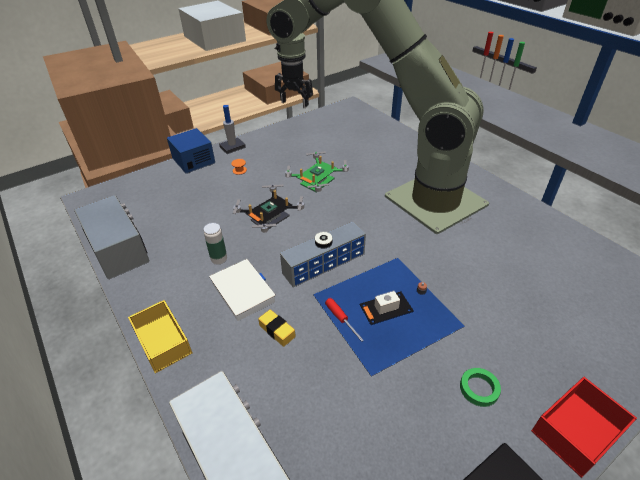

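View pics/top0.png

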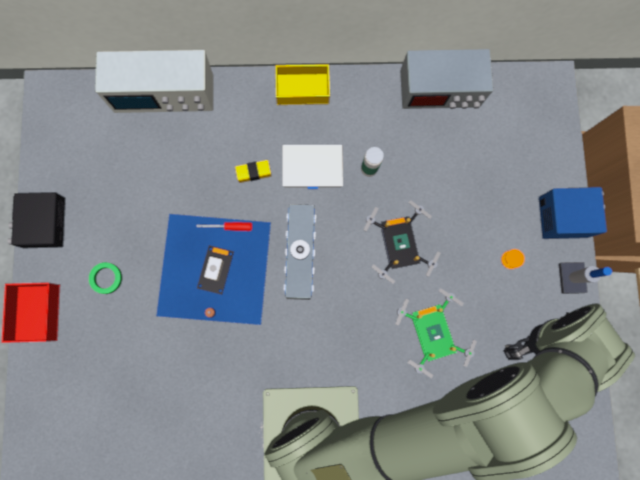

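The candidates, by pixel in the top view:
- **Deck:** only the black plate with the white module on the blue mat, at (213,270). The white parts case (312,165) and the camera ring (300,250) are also white, but neither is a deck.
- **Drone:** the black one at (401,242) or the green one at (433,333). I choose black, since the green one is excluded.

Next I check close crops.

```bash
python3 - <<'E'
import cv2,numpy as np
t=cv2.imread('pics/top0.png');s=cv2.imread('pics/scene0.png')
def crop(im,x,y,w,h,k,name): cv2.imwrite(name,cv2.resize(im[y:y+h,x:x+w],None,fx=k,fy=k,interpolation=cv2.INTER_CUBIC))
a=cv2.resize(t[235:305,175:255],None,fx=7,fy=7,interpolation=cv2.INTER_CUBIC)[:, :400*2]
crop(t,180,235,70,65,8,'pics/c_deck_t.png')
crop(t,360,195,85,90,6,'pics/c_drone_t.png')
crop(t,275,200,50,105,5,'pics/c_rack_t.png')
crop(s,345,275,90,60,8,'pics/c_deck_s.png')
crop(s,230,180,80,55,9,'pics/c_drone_s.png')
crop(s,275,220,95,65,8,'pics/c_rack_s.png')
E
```

```text
(no output)
```

View pics/c_deck_t.png

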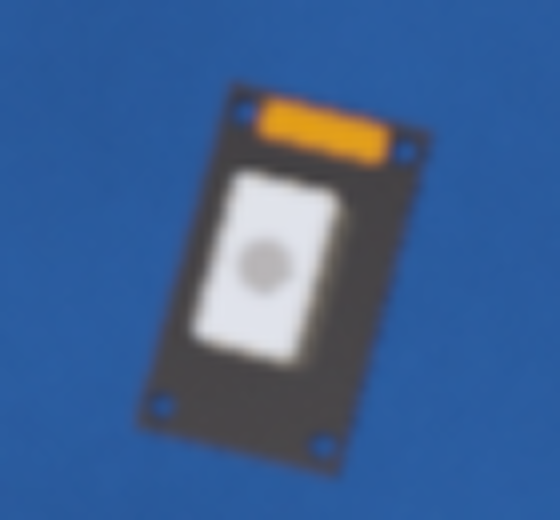

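View pics/c_drone_t.png

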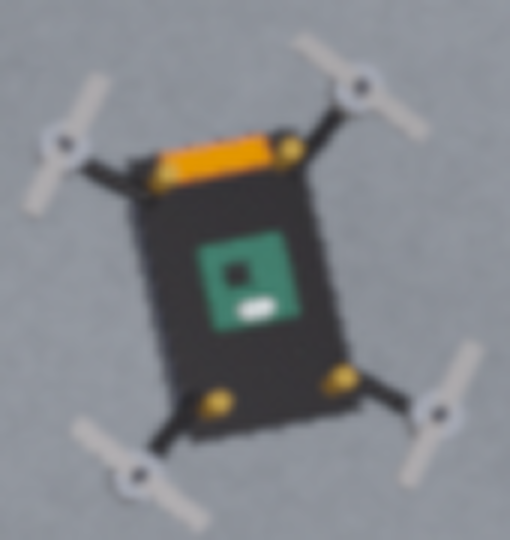

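View pics/c_rack_t.png

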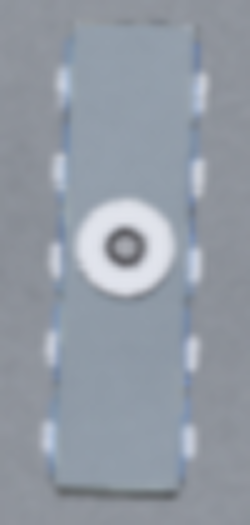

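View pics/c_deck_s.png

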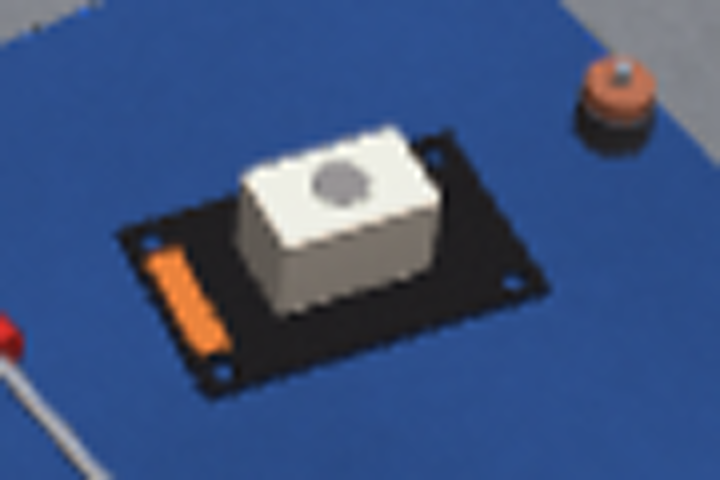

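View pics/c_drone_s.png

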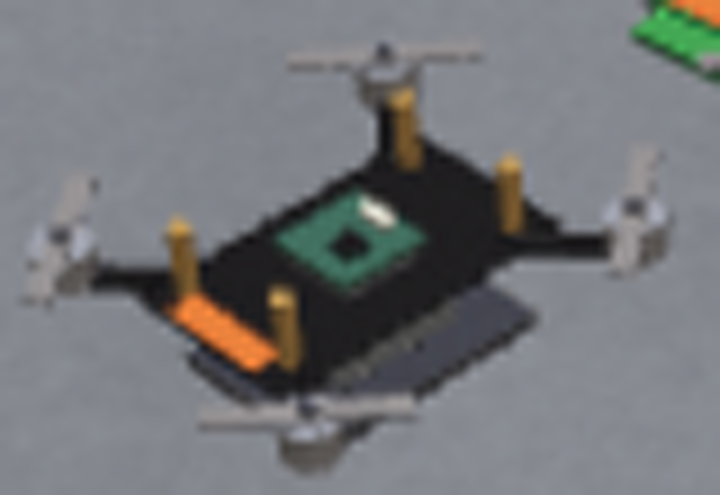

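View pics/c_rack_s.png

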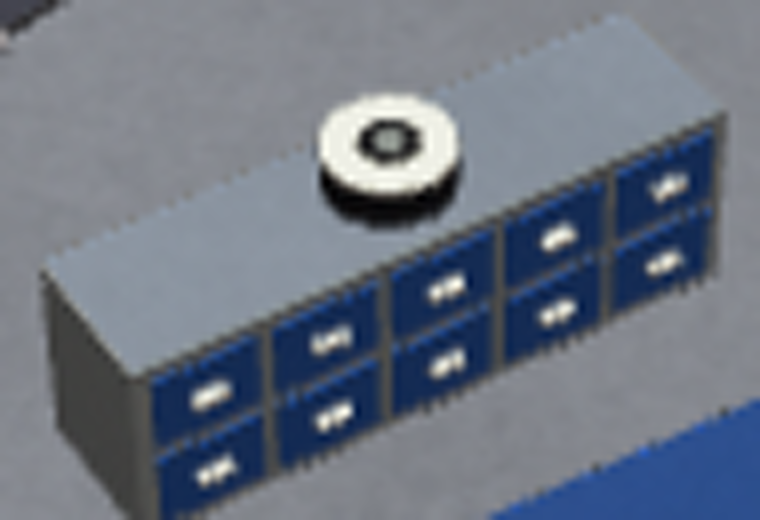

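```bash
cat > h.py <<'E'
import numpy as np,cv2
from scipy.spatial.transform import Rotation as Ro
from scipy.optimize import least_squares
CAM={'scene':dict(K=np.array([[448.47013759,0,318.45769207],[0,448.47013759,235.34567964],[0,0,1]]),e=[1.06458847,0.81471237,0.99677564],a=[47.79139524,1.14427482,144.83014579]),
'top':dict(K=np.array([[534.30402556,0,311.27390795],[0,534.30402556,243.54797762],[0,0,1]]),e=[0.298483,0.01742171,1.54546072],a=[8.9700082,-0.98197032,-91.57204051])}
def proj(n,P):
    c=CAM[n];R=Ro.from_euler('xyz',c['a'],degrees=True).as_matrix()
    q=(np.atleast_2d(P)-np.array(c['e']))@R; q=q*[1,-1,-1]
    u=q@c['K'].T; return u[:,:2]/u[:,2:]
def un(p,x,y,k): return (np.array(p,float)+.5)/k-.5+[x,y]
def body(p,L):  # p: x,y,z,yaw(rad)
    c,s=np.cos(p[3]),np.sin(p[3]); L=np.array(L,float)
    return np.c_[c*L[:,0]-s*L[:,1]+p[0],s*L[:,0]+c*L[:,1]+p[1],L[:,2]+p[2]]
def fit(obs,z=None,x0=(.5,0,0,0)):
    # obs: list (cam, local pts, pix)
    def f(v):
        p=[v[0],v[1],v[2] if z is None else z,v[3]]
        return np.concatenate([(proj(n,body(p,L))-u).ravel() for n,L,u in obs])
    r=least_squares(f,x0,loss='soft_l1'); v=r.x.copy()
    if z is not None: v[2]=z
    return v,f(v)
E
python3 - <<'E'
from h import *
H=np.array([(55,30),(55,-30),(-55,30),(-55,-30)])/1000.
h=lambda z:np.c_[H,np.full(4,z)]
M=np.array([(30,18,44),(30,-18,44),(-30,-18,44),(-30,18,44)])/1000.
dt=un([(244,111),(405,151),(161,406),(322,446)],180,235,8)
ds=un([(222,373),(151,243),(515,284),(434,155)],345,275,8)
mt=un([(238,172),(340,193),(298,363),(195,337)],180,235,8)
ms=un([(291,247),(243,177),(390,126),(440,204)],345,275,8)
P=np.array([(65,38,4),(65,-38,4),(-65,-38,4),(-65,38,4)])/1000.
pt=un([(232,85),(432,132),(338,475),(138,425)],180,235,8)
ps=un([(210,398),(118,233),(450,130),(552,290)],345,275,8)
T=[('top',h(.003),dt),('top',M,mt),('top',P,pt)];S=[('scene',h(.003),ds),('scene',M,ms),('scene',P,ps)]
np.set_printoptions(precision=4,suppress=True)
for nm,o,z in(('both z=3',T+S,.003),('both',T+S,None),('top',T,.003),('scene',S,.003)):
    v,r=fit(o,z,(.5,.25,0,0));print('deck',nm,v,np.degrees(v[3]),np.sqrt(np.mean(r**2)))
qt=un([(169,171),(292,147),(220,399),(346,375)],360,195,6)
qs=un([(284,296),(180,226),(511,163),(403,97)],230,180,9)
for nm,o,z in(('both z=0',[('top',h(.074),qt),('scene',h(.074),qs)],0),('both',[('top',h(.074),qt),('scene',h(.074),qs)],None),('top',[('top',h(.074),qt)],0),('scene',[('scene',h(.074),qs)],0)):
    v,r=fit(o,z,(.5,-.2,0,0));print('drone',nm,v,np.degrees(v[3]),np.sqrt(np.mean(r**2)))
lt=un([(126,246)],275,200,5);ls=un([(388,141)],275,220,8);L=np.zeros((1,3))
for nm,o in(('both',[('top',L,lt),('scene',L,ls)]),('top',[('top',L,lt)]),('scene',[('scene',L,ls)])):
    print('lens',nm,fit(o,.110,(.5,.0,0,0))[0])
# rack corners top 90mm, ends: top view crop
rt=un([(77,24),(190,26),(178,488),(56,486)],275,200,5)
R4=np.array([(130,0,90),(-130,0,90)])/1000.
print('rack',fit([('top',R4,np.array([(rt[0]+rt[1])/2,(rt[2]+rt[3])/2]))],0,(.5,0,0,0)))
E
```

```text
deck both z=3 [ 0.472   0.2648  0.003  -0.2668] -15.285211692099322 0.44647334902902397
deck both [ 0.4717  0.2646  0.0014 -0.2668] -15.289272120470079 0.40749372679350526
deck top [ 0.4722  0.2637  0.003  -0.2667] -15.283496656306252 0.29825033540423374
deck scene [ 0.4719  0.2661  0.003  -0.266 ] -15.239687998327922 0.36757213004432837
drone both z=0 [ 0.5328 -0.2689  0.      0.172 ] 9.852143606894282 0.33185082802500826
drone both [ 0.5328 -0.2686  0.0008  0.172 ] 9.857485999051804 0.3214010377801439
drone top [ 0.5338 -0.2694  0.      0.1702] 9.752346437492273 0.07354780189051341
drone scene [ 0.5313 -0.2682  0.      0.1754] 10.048890456082326 0.10107182695774233
lens both [0.5101 0.0188 0.11   0.    ]
lens top [0.5107 0.0182 0.11   0.    ]
lens scene [0.5096 0.0197 0.11   0.    ]
rack (array([ 0.5099,  0.0186,  0.    , -0.0593]), array([ 0.017 , -0.5559, -0.0151,  0.5177]))
```

The deck sits at about (0.472, 0.265) with yaw −15.3°, the drone at (0.533, −0.269) with yaw 9.85°, and the lens at (0.510, 0.019). The two cameras agree to within 1–2.5 mm. Next I work out the moves.

```bash
cat > go.py <<'E'
import sys,numpy as np
from scipy.spatial.transform import Rotation as Ro
from plant import manip
def show(tx,ty,tz,yaw=None):
    """delta in tool axes (cm) to TCP target, and roll (rad) so jaw axis y lies at deck yaw+90 (mod 180)"""
    o=manip.get_obs();R=Ro.from_euler('xyz',o['orientation'],degrees=True).as_matrix()
    d=R.T@(np.array([tx,ty,tz])-o['tool_pos'])*100
    jy=np.degrees(np.arctan2(R[1,1],R[0,1]))
    print('t',o['t'],'p',o['tool_pos'].round(4),'w',round(o['gripper_width'],4),'F',o['force'].round(2),'jaw',round(jy,2),'tilt',np.degrees(np.arccos(-R[2,0])).round(2),'j',o['joint_pos'].round(1))
    print('delta cm',d.round(2))
    if yaw is not None:
        e=(yaw+90-jy+90)%180-90; print('roll rad',-np.radians(e).round(4),'or',-np.radians(e-180*np.sign(e)).round(3))
if __name__=='__main__': show(*map(float,sys.argv[1:]))
E
python3 go.py 0.45 -0.25 0.38 -15.29; python3 go.py 0.472 0.265 0.30 -15.29;
```

```text
t 0.1 p [ 0.2551 -0.5152  0.4043] w 0.0855 F [ 0.94 -0.68  0.05] jaw -63.65 tilt 0.06 j [61.3 40.5 -1.6 85.1  1.3 54.5 -4.3]
delta cm [  2.44 -15.12 -29.23]
roll rad 0.7267 or -2.415
t 0.1 p [ 0.2551 -0.5152  0.4043] w 0.0855 F [ 0.94 -0.68  0.05] jaw -63.65 tilt 0.06 j [61.3 40.5 -1.6 85.1  1.3 54.5 -4.3]
delta cm [ 10.48 -60.28 -54.06]
roll rad 0.7267 or -2.415
```

```bash
python3 -m creep '[{"delta_pos":[0,-2,-4.2],"roll":-0.13,"claw":-1},{"delta_pos":[0,-4,-8.4],"roll":-0.26,"claw":-1},{"delta_pos":[0,-6,-12.6],"roll":-0.39,"claw":-1},{"delta_pos":[0,-8,-16.8],"roll":-0.52,"claw":-1},{"delta_pos":[0,-10,-21],"roll":-0.65,"claw":-1}]'; python3 go.py 0.48 -0.1 0.38 -15.29
```

```text
t: 0.6
tool_pos: [0.3998, -0.3308, 0.4046]
orientation: [-104.3, 90.0, 139.6]
force: [0.1, -0.8, -1.1]
gripper_width: 0.0859
t 0.6 p [ 0.3998 -0.3308  0.4046] w 0.0859 F [ 0.14 -0.76 -1.08] jaw -26.11 tilt 0.01 j [ 42.2  35.9 -10.9  96.5   8.5  48.4   1.4]
delta cm [  2.47  -2.96 -24.26]
roll rad 1.382 or -1.76
```

```bash
python3 -m creep '[{"delta_pos":[0,-0.6,-4.6],"roll":-0.14,"claw":-1},{"delta_pos":[0,-1.2,-9.2],"roll":-0.28,"claw":-1},{"delta_pos":[0,-1.8,-13.8],"roll":-0.42,"claw":-1},{"delta_pos":[0,-2.4,-18.4],"roll":-0.56,"claw":-1},{"delta_pos":[0,-3,-23],"roll":-0.7,"claw":-1}]'; python3 go.py 0.47 0.12 0.36 -15.29
```

```text
t: 1.1
tool_pos: [0.4747, -0.1113, 0.4047]
orientation: [-123.0, 90.0, 161.0]
force: [1.6, -0.6, 0.7]
gripper_width: 0.0854
t 1.1 p [ 0.4747 -0.1113  0.4047] w 0.0854 F [ 1.64 -0.63  0.68] jaw 14.01 tilt 0.01 j [ 21.7  34.1 -21.1 102.4  16.2  46.5   6.6]
delta cm [  4.47   5.15 -22.56]
roll rad -1.0593 or 2.082
```

```bash
python3 -m creep '[{"delta_pos":[0,1,-4.5],"roll":-0.14,"claw":-1},{"delta_pos":[0,2,-9],"roll":-0.28,"claw":-1},{"delta_pos":[0.5,3,-13.5],"roll":-0.42,"claw":-1},{"delta_pos":[1,4.1,-18],"roll":-0.56,"claw":-1},{"delta_pos":[1.5,5.1,-22.5],"roll":-0.7,"claw":-1}]'; python3 go.py 0.472 0.265 0.30 -15.29
```

```text
t: 1.6
tool_pos: [0.4704, 0.1193, 0.3895]
orientation: [-56.5, 90.0, -92.4]
force: [1.5, 0.3, 0.7]
gripper_width: 0.086
t 1.6 p [0.4704 0.1193 0.3895] w 0.086 F [1.49 0.29 0.74] jaw 54.11 tilt 0.0 j [ -0.7  36.4 -30.4 104.   24.5  46.2  10.6]
delta cm [ 8.95 11.9  -8.41]
roll rad -0.3595 or 2.782
```

```bash
python3 -m creep '[{"delta_pos":[2,2.4,-1.7],"roll":-0.09,"claw":-1},{"delta_pos":[4,4.8,-3.4],"roll":-0.18,"claw":-1},{"delta_pos":[6,7.2,-5],"roll":-0.27,"claw":-1},{"delta_pos":[8,9.5,-6.7],"roll":-0.36,"claw":-1},{"delta_pos":[9,11.9,-8.4],"roll":-0.36,"claw":-1}]'; python3 go.py 0.472 0.265 0.187 -15.29; python3 - <<'E'
from plant import manip
import cv2
for n,(x,y,w,h) in dict(scene=(310,220,170,120),top=(150,200,170,130)).items():
    im=manip.get_image(n)[:,:,::-1]; cv2.imwrite(f"pics/{n}1.png",im)
    cv2.imwrite(f"pics/{n}1c.png",cv2.resize(im[y:y+h,x:x+w],None,fx=4.5,fy=4.5,interpolation=cv2.INTER_CUBIC))
E
```

```text
t: 2.1
tool_pos: [0.473, 0.264, 0.2979]
orientation: [-133.7, 89.9, -149.0]
force: [0.4, -0.8, 1.0]
gripper_width: 0.0853
t 2.1 p [0.473  0.264  0.2979] w 0.0853 F [ 0.37 -0.79  1.04] jaw 74.62 tilt 0.13 j [-17.   48.7 -29.9  98.7  33.9  42.1  10.2]
delta cm [11.09  0.09 -0.1 ]
roll rad -0.0016 or 3.14
```

View pics/scene1c.png

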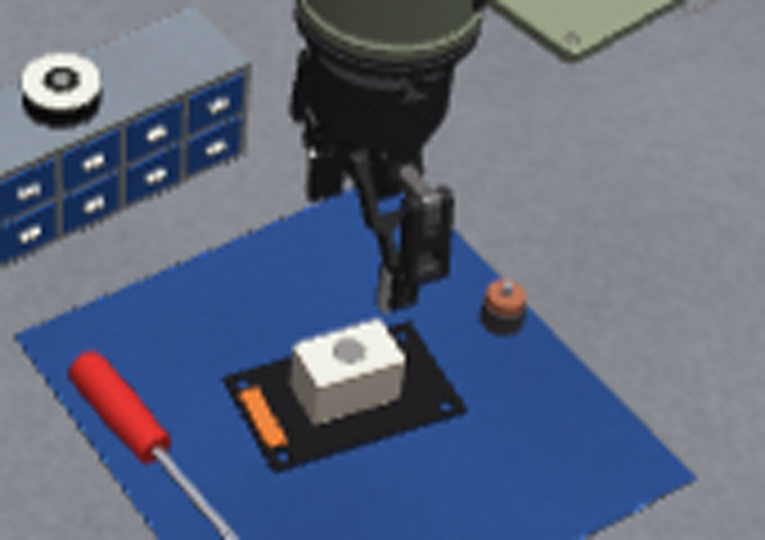

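View pics/top1c.png

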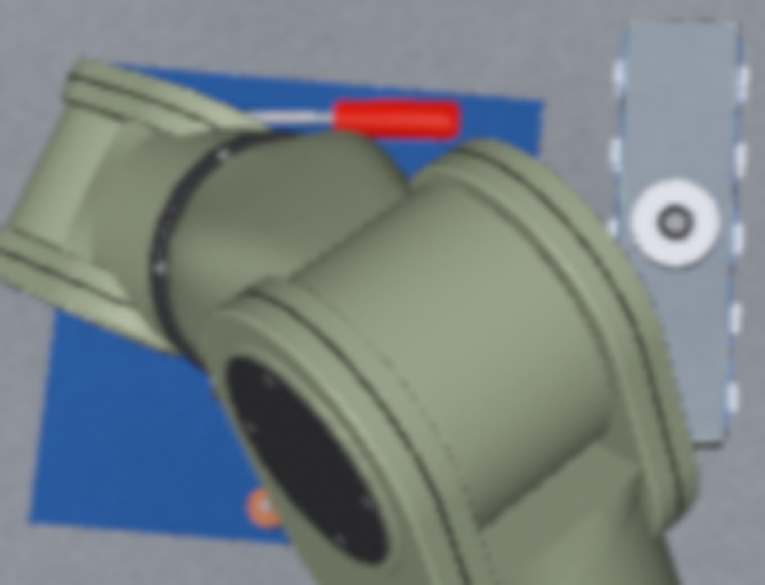

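```bash
python3 - <<'E'
from h import *
a=np.radians(74.62);d=np.array([np.cos(a),np.sin(a),0])*.0425;p=np.array([.473,.264,.298-.173+.013])
print((proj('scene',[p-d,p,p+d])-[310,220])*4.5)
E
```

```text
[[324.79042366 197.03513069]
 [357.17599742 246.67587195]
 [391.26951744 298.9345603 ]]
```

```bash
python3 -m creep '[{"delta_pos":[3,0.1,-0.1],"roll":0,"claw":-1},{"delta_pos":[6,0.1,-0.1],"roll":0,"claw":-1},{"delta_pos":[8.5,0.1,-0.1],"roll":0,"claw":-1},{"delta_pos":[10.3,0.1,-0.1],"roll":0,"claw":-1},{"delta_pos":[11.1,0.1,-0.1],"roll":0,"claw":-1}]'; python3 go.py 0.472 0.265 0.187 -15.29; python3 - <<'E'
from plant import manip
import cv2
for n,(x,y,w,h) in dict(scene=(330,230,120,90)).items():
    im=manip.get_image(n)[:,:,::-1]; cv2.imwrite(f"pics/{n}2.png",im)
    cv2.imwrite(f"pics/{n}2c.png",cv2.resize(im[y:y+h,x:x+w],None,fx=6.5,fy=6.5,interpolation=cv2.INTER_CUBIC))
E
```

```text
t: 2.7
tool_pos: [0.4723, 0.2639, 0.1874]
orientation: [-128.1, 89.9, -143.6]
force: [-0.7, -0.5, 0.2]
gripper_width: 0.0855
t 2.7 p [0.4723 0.2639 0.1874] w 0.0855 F [-0.72 -0.49  0.23] jaw 74.41 tilt 0.11 j [-21.3  58.5 -21.7 101.7  41.8  28.3   3.1]
delta cm [ 0.04  0.09 -0.06]
roll rad -0.0052 or 3.136
```

View pics/scene2c.png

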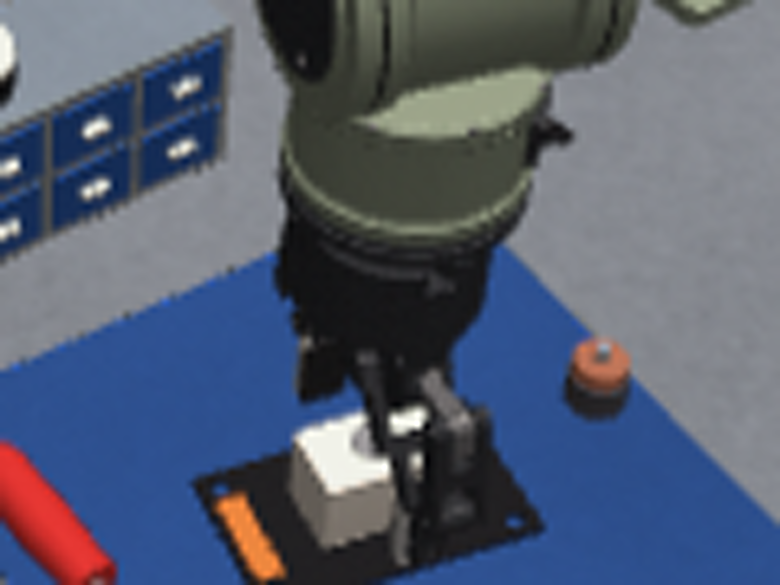

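Both fingers straddle the white module: the near finger is at crop (410,540) and the far one at (320,380), with the tips clear of the plate. Now I close.

```bash
python3 -m creep '[{"delta_pos":[0,0,0],"roll":0,"claw":1},{"delta_pos":[0,0,0],"roll":0,"claw":1},{"delta_pos":[0,0,0],"roll":0,"claw":1},{"delta_pos":[0,0,0],"roll":0,"claw":1},{"delta_pos":[0,0,0],"roll":0,"claw":1}]'; python3 -m creep '[{"delta_pos":[0,0,0],"roll":0,"claw":1},{"delta_pos":[0,0,0],"roll":0,"claw":1},{"delta_pos":[0,0,0],"roll":0,"claw":1},{"delta_pos":[0,0,0],"roll":0,"claw":1}]';  python3 go.py 0.472 0.265 0.377 -15.29; python3 - <<'E'
from plant import manip
import cv2
for n,(x,y,w,h) in dict(scene=(330,230,120,90)).items():
    im=manip.get_image(n)[:,:,::-1]; cv2.imwrite(f"pics/{n}3.png",im)
    cv2.imwrite(f"pics/{n}3c.png",cv2.resize(im[y:y+h,x:x+w],None,fx=6.5,fy=6.5,interpolation=cv2.INTER_CUBIC))
E
```

```text
t: 3.25
tool_pos: [0.4727, 0.2644, 0.1896]
orientation: [36.8, 89.9, 21.2]
force: [-1.6, -1.6, 11.1]
gripper_width: 0.0348
t: 3.65
tool_pos: [0.4727, 0.2644, 0.1896]
orientation: [34.5, 89.9, 18.9]
force: [-1.4, -1.5, 11.0]
gripper_width: 0.0352
t 3.65 p [0.4727 0.2644 0.1896] w 0.0352 F [-1.41 -1.49 10.97] jaw 74.42 tilt 0.06 j [-21.2  58.2 -21.8 101.7  41.8  28.4   3.1]
delta cm [-18.74   0.05  -0.07]
roll rad -0.0051 or 3.136
```

View pics/scene3c.png

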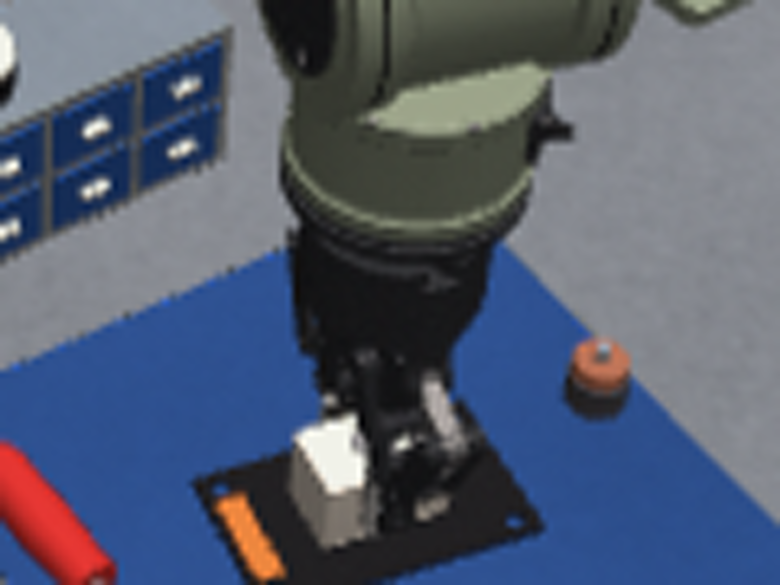

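```bash
python3 - <<'E'
from h import *
im=cv2.imread('pics/scene3.png');x,y,k=370,275,14
c=cv2.resize(im[y:y+40,x:x+50],None,fx=k,fy=k,interpolation=cv2.INTER_CUBIC)
a=np.radians(-15.4);X=np.array([np.cos(a),np.sin(a),0]);Y=np.array([-np.sin(a),np.cos(a),0])
for tz,col in((.0166,(0,255,0)),(.0086,(0,0,255))):
    for off in(.018,.028):
        p=np.array([.4727,.2644,tz])+Y*off
        q=((proj('scene',[p-X*.011,p+X*.011])-[x,y]+.5)*k).astype(int)
        cv2.line(c,tuple(map(int,q[0])),tuple(map(int,q[1])),col,1)
cv2.imwrite('pics/tip3.png',c)
E
```

```text
(no output)
```

View pics/tip3.png

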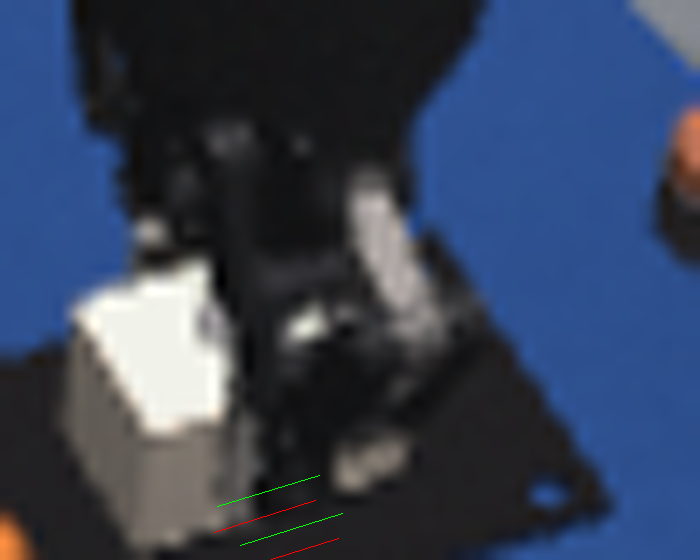

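```bash
python3 - <<'E'
from h import *
a=np.radians(-15.4);X=np.array([np.cos(a),np.sin(a),0]);Y=np.array([-np.sin(a),np.cos(a),0])
for f,ctr,Z in(('scene2',[.4723,.2639],.1874),('scene1',[.473,.264],.2979)):
    im=cv2.imread(f'pics/{f}.png');x,y,k=(372,290,14) if f=='scene2' else (370,250,14)
    c=cv2.resize(im[y:y+40,x:x+50],None,fx=k,fy=k,interpolation=cv2.INTER_CUBIC)
    for tz,col in((Z-.160,(0,255,0)),(Z-.173,(0,0,255))):
      for off in(.0425,.057):
        p=np.array([*ctr,tz])+Y*off
        q=((proj('scene',[p-X*.011,p+X*.011])-[x,y]+.5)*k).astype(int)
        cv2.line(c,tuple(map(int,q[0])),tuple(map(int,q[1])),col,1)
    cv2.imwrite(f'pics/tip_{f}.png',c)
E
```

```text
(no output)
```

View pics/tip_scene2.png

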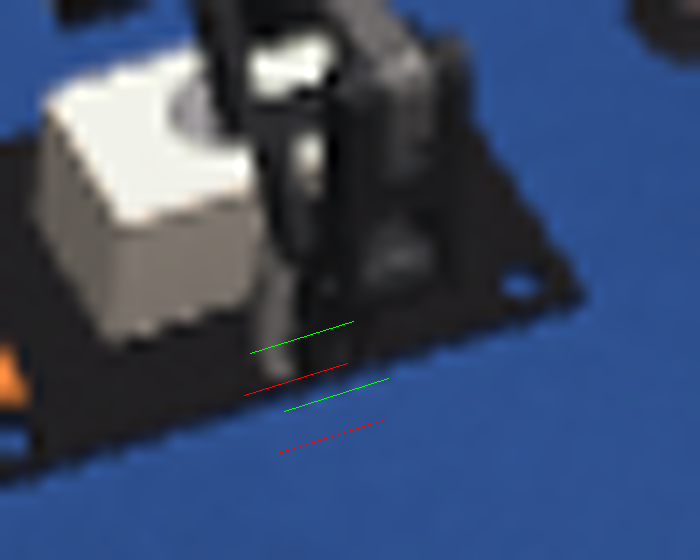

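View pics/tip_scene1.png

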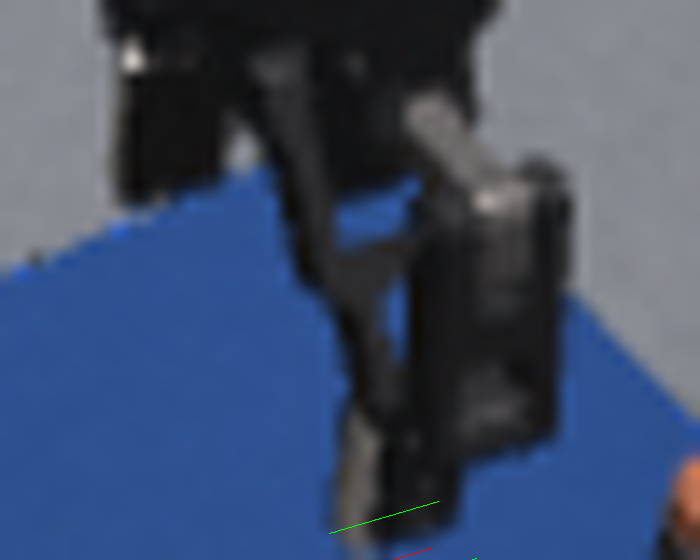

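The finger overlays put the open tips about 165 mm below the TCP, so closed they clear the plate by about a centimetre. The 11 N upward force is then friction from the pads swinging forward. I lift gently.

```bash
python3 -m creep '[{"delta_pos":[-0.5,0,0],"roll":0,"claw":1},{"delta_pos":[-1.2,0,0],"roll":0,"claw":1},{"delta_pos":[-2.4,0,0],"roll":0,"claw":1},{"delta_pos":[-4,0,0],"roll":0,"claw":1},{"delta_pos":[-5.5,0,0],"roll":0,"claw":1}]'; python3 go.py 0.472 0.265 0.38 -15.29; python3 - <<'E'
from plant import manip
import cv2
for n,(x,y,w,h) in dict(scene=(330,230,120,90)).items():
    im=manip.get_image(n)[:,:,::-1]; cv2.imwrite(f"pics/{n}4.png",im)
    cv2.imwrite(f"pics/{n}4c.png",cv2.resize(im[y:y+h,x:x+w],None,fx=6.5,fy=6.5,interpolation=cv2.INTER_CUBIC))
E
```

```text
t: 4.2
tool_pos: [0.4725, 0.2644, 0.2452]
orientation: [69.5, 90.0, 53.9]
force: [-0.1, 0.1, -1.1]
gripper_width: 0.0351
t 4.2 p [0.4725 0.2644 0.2452] w 0.0351 F [-0.13  0.11 -1.12] jaw 74.43 tilt 0.03 j [-19.   53.1 -26.3 100.8  37.9  35.2   6.5]
delta cm [-13.48   0.05  -0.06]
roll rad -0.0049 or 3.137
```

View pics/scene4c.png

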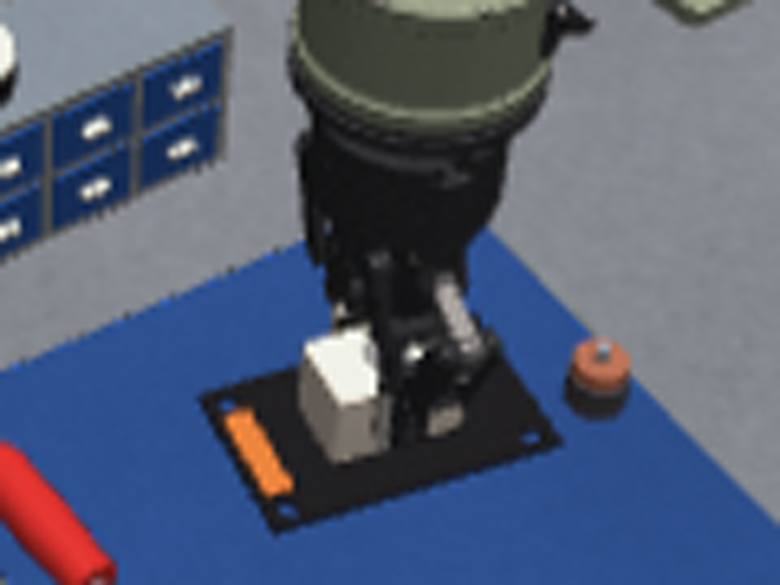

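```bash
python3 -m creep '[{"delta_pos":[-2.7,0,0],"roll":0,"claw":1},{"delta_pos":[-5.4,0,0],"roll":0,"claw":1},{"delta_pos":[-8.1,0,0],"roll":0,"claw":1},{"delta_pos":[-10.8,0,0],"roll":0,"claw":1},{"delta_pos":[-13.3,0,0],"roll":0,"claw":1}]'; python3 go.py 0.511 0.019 0.3766 -3.3
```

```text
t: 4.75
tool_pos: [0.4723, 0.2643, 0.3786]
orientation: [73.8, 90.0, 58.3]
force: [0.2, -0.1, -0.9]
gripper_width: 0.035
t 4.75 p [0.4723 0.2643 0.3786] w 0.035 F [ 0.18 -0.1  -0.92] jaw 74.44 tilt 0.03 j [-14.7  42.4 -34.4  93.8  28.5  52.8  14.7]
delta cm [  0.19 -22.59  10.31]
roll rad -0.214 or 2.928
```

```bash
python3 -m creep '[{"delta_pos":[0,-1.5,0.7],"roll":-0.02,"claw":1},{"delta_pos":[0,-4.5,2.05],"roll":-0.06,"claw":1},{"delta_pos":[0,-8,3.65],"roll":-0.1,"claw":1},{"delta_pos":[0,-11.5,5.25],"roll":-0.14,"claw":1},{"delta_pos":[0,-15,6.85],"roll":-0.18,"claw":1}]'; python3 go.py 0.511 0.019 0.3766 -3.3
```

```text
t: 5.25
tool_pos: [0.4981, 0.1, 0.3773]
orientation: [-8.6, 90.0, -13.7]
force: [1.6, 0.2, -0.8]
gripper_width: 0.0352
t 5.25 p [0.4981 0.1    0.3773] w 0.0352 F [ 1.62  0.17 -0.81] jaw 84.86 tilt 0.02 j [  6.2  40.9 -39.1 100.5  32.4  50.4  37.4]
delta cm [ 0.07 -7.95  2.01]
roll rad -0.0321 or 3.109
```

```bash
python3 -m creep '[{"delta_pos":[0,-3,0.8],"roll":-0.02,"claw":1},{"delta_pos":[0,-5.5,1.4],"roll":-0.03,"claw":1},{"delta_pos":[0.1,-7.2,1.8],"roll":-0.03,"claw":1},{"delta_pos":[0.1,-8,2],"roll":-0.03,"claw":1},{"delta_pos":[0.1,-8,2],"roll":-0.03,"claw":1}]'; python3 go.py 0.511 0.019 0.3766 -3.3; python3 - <<'E'
from plant import manip
import cv2
for n,(x,y,w,h) in dict(scene=(260,180,120,90),top=(240,190,120,90)).items():
    im=manip.get_image(n)[:,:,::-1]; cv2.imwrite(f"pics/{n}5.png",im)
    cv2.imwrite(f"pics/{n}5c.png",cv2.resize(im[y:y+h,x:x+w],None,fx=6.5,fy=6.5,interpolation=cv2.INTER_CUBIC))
E
```

```text
t: 5.75
tool_pos: [0.5108, 0.0195, 0.376]
orientation: [-38.8, 90.0, -42.4]
force: [0.4, 1.0, -1.5]
gripper_width: 0.0352
t 5.75 p [0.5108 0.0195 0.376 ] w 0.0352 F [ 0.42  1.02 -1.49] jaw 86.39 tilt 0.01 j [ 15.9  41.6 -40.4  99.9  33.5  51.2  47.3]
delta cm [-0.06 -0.05  0.02]
roll rad -0.0054 or 3.136
```

View pics/scene5c.png

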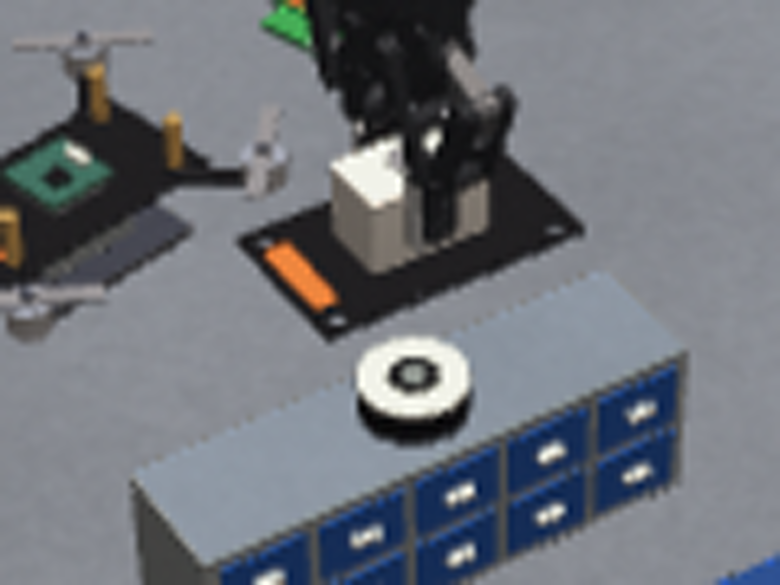

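View pics/top5c.png

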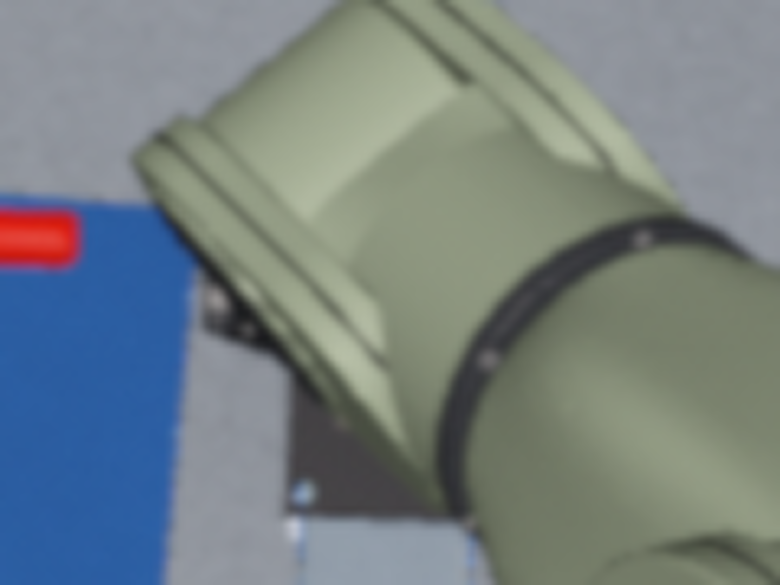

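```bash
cat > fit6.py <<'E'
from h import *
def fit6(obs,x0):
    """obs (cam,local,pix); x0 = x,y,z,yaw,pitch,roll(rad); weak prior on tilt"""
    def f(v,pr=True):
        R=Ro.from_euler('ZYX',v[3:]).as_matrix()
        r=[(proj(n,np.array(L)@R.T+v[:3])-u).ravel() for n,L,u in obs]
        return np.concatenate(r)
    r=least_squares(f,x0,loss='soft_l1')
    J=r.jac;C=np.linalg.inv(J.T@J)*np.mean(r.fun**2)
    return r.x,np.sqrt(np.diag(C)),np.sqrt(np.mean(f(r.x)**2))
def fit3(obs,x0,z,yaw): # xy only
    f=lambda v:np.concatenate([(proj(n,body([v[0],v[1],z,yaw],L))-u).ravel() for n,L,u in obs])
    r=least_squares(f,x0[:2]);return r.x,np.sqrt(np.mean(r.fun**2))
E
python3 - <<'E'
from fit6 import *
np.set_printoptions(precision=4,suppress=True)
ps=[((65,-38,2),(238,242)),((65,38,2),(332,341)),((-65,38,2),(583,231)),((55,-30,3),(265,244)),((55,30,3),(337,320)),((-55,30,3),(555,230)),((30,18,44),(378,208)),((30,-18,44),(332,165)),((30,18,4),(378,272))]
pt=[((-55,30,3),(303,492)),((-65,38,4),(288,516))]
S=('scene',np.array([a for a,b in ps])/1e3,un([b for a,b in ps],260,180,6.5))
T=('top',np.array([a for a,b in pt])/1e3,un([b for a,b in pt],240,190,6.5))
x0=[.511,.019,.19,-.06,0,0]
for o in([S],[S,T]):
    v,s,e=fit6(o,x0);print(v,np.degrees(v[3:]),'sd',s,e)
    print('yaw only',fit(o,None,(.511,.019,.19,-.06))[0], fit(o,.19,(.511,.019,.19,-.06))[0])
for n in('scene','top'): print(n,proj(n,[.5101,.0188,.11]))
E
```

```text
[ 0.5061  0.0153  0.1838 -0.0328 -0.0221 -0.0162] [-1.8792 -1.2659 -0.931 ] sd [0.0045 0.0063 0.0064 0.0144 0.0147 0.0189] 0.40984626724926737
yaw only [ 0.5031  0.012   0.1801 -0.0531] [ 0.5097  0.0217  0.19   -0.0511]
[ 0.5112  0.0219  0.1906 -0.0216 -0.0312 -0.0182] [-1.2368 -1.7887 -1.0439] sd [0.0009 0.0009 0.0012 0.0128 0.0137 0.0189] 0.420891833446184
yaw only [ 0.5096  0.0208  0.1894 -0.0464] [ 0.5099  0.0212  0.19   -0.043 ]
scene [[322.7329 237.0875]]
top [[299.5669 249.0173]]
```

The deck is at about (0.510, 0.021, 0.190), level within noise and centred over the lens at the 8 cm height. I hold here for about 3 s.

```bash
python3 -m creep '[{"delta_pos":[0,-0.1,0],"roll":0,"claw":1},{"delta_pos":[0,-0.1,0],"roll":0,"claw":1},{"delta_pos":[0,-0.1,0],"roll":0,"claw":1},{"delta_pos":[0,-0.1,0],"roll":0,"claw":1},{"delta_pos":[0,-0.1,0],"roll":0,"claw":1}]'
python3 -m creep '[{"delta_pos":[0,0,0],"roll":0,"claw":1},{"delta_pos":[0,0,0],"roll":0,"claw":1},{"delta_pos":[0,0,0],"roll":0,"claw":1},{"delta_pos":[0,0,0],"roll":0,"claw":1},{"delta_pos":[0,0,0],"roll":0,"claw":1}]'
python3 -m creep '[{"delta_pos":[0,0,0],"roll":0,"claw":1},{"delta_pos":[0,0,0],"roll":0,"claw":1},{"delta_pos":[0,0,0],"roll":0,"claw":1},{"delta_pos":[0,0,0],"roll":0,"claw":1},{"delta_pos":[0,0,0],"roll":0,"claw":1}]'
python3 -m creep '[{"delta_pos":[0,0,0],"roll":0,"claw":1},{"delta_pos":[0,0,0],"roll":0,"claw":1},{"delta_pos":[0,0,0],"roll":0,"claw":1},{"delta_pos":[0,0,0],"roll":0,"claw":1},{"delta_pos":[0,0,0],"roll":0,"claw":1}]'
python3 -m creep '[{"delta_pos":[0,0,0],"roll":0,"claw":1},{"delta_pos":[0,0,0],"roll":0,"claw":1},{"delta_pos":[0,0,0],"roll":0,"claw":1},{"delta_pos":[0,0,0],"roll":0,"claw":1},{"delta_pos":[0,0,0],"roll":0,"claw":1}]'
python3 -m creep '[{"delta_pos":[0,0,0],"roll":0,"claw":1},{"delta_pos":[0,0,0],"roll":0,"claw":1},{"delta_pos":[0,0,0],"roll":0,"claw":1},{"delta_pos":[0,0,0],"roll":0,"claw":1},{"delta_pos":[0,0,0],"roll":0,"claw":1}]'
python3 go.py 0.533 -0.269 0.3766 9.85
```

```text
t: 6.35
tool_pos: [0.5107, 0.0192, 0.3757]
orientation: [111.8, 90.0, 108.3]
force: [-0.1, 0.8, -1.6]
gripper_width: 0.0355
t: 6.85
tool_pos: [0.5108, 0.019, 0.3757]
orientation: [123.3, 90.0, 119.7]
force: [-0.5, -0.2, -0.7]
gripper_width: 0.035
t: 7.35
tool_pos: [0.5108, 0.019, 0.3757]
orientation: [105.4, 90.0, 101.9]
force: [0.2, -0.1, -0.6]
gripper_width: 0.0352
t: 7.85
tool_pos: [0.5108, 0.019, 0.3757]
orientation: [116.6, 90.0, 113.0]
force: [0.3, 0.1, -0.7]
gripper_width: 0.0351
t: 8.35
tool_pos: [0.5108, 0.019, 0.3757]
orientation: [127.0, 90.0, 123.4]
force: [-0.8, -0.9, -1.0]
gripper_width: 0.0351
t: 8.85
tool_pos: [0.5107, 0.019, 0.3757]
orientation: [129.7, 90.0, 126.2]
force: [0.3, 0.2, -1.6]
gripper_width: 0.0352
t 8.85 p [0.5107 0.019  0.3757] w 0.0352 F [ 0.25  0.17 -1.6 ] jaw 86.45 tilt 0.01 j [ 15.9  41.6 -40.4 100.   33.5  51.1  47.4]
delta cm [ -0.09 -28.61   4.  ]
roll rad -0.2338 or 2.908
```

```bash
python3 -m creep '[{"delta_pos":[0,-1.5,0.2],"roll":-0.02,"claw":1},{"delta_pos":[0,-4.5,0.6],"roll":-0.05,"claw":1},{"delta_pos":[0,-8,1.1],"roll":-0.08,"claw":1},{"delta_pos":[0,-11.5,1.6],"roll":-0.11,"claw":1},{"delta_pos":[0,-15,2.1],"roll":-0.14,"claw":1}]';python3 go.py 0.5336 -0.2688 0.3406 9.85
```

```text
t: 9.35
tool_pos: [0.5224, -0.1335, 0.3757]
orientation: [-104.3, 90.0, -99.7]
force: [1.0, -0.0, -1.6]
gripper_width: 0.0355
t 9.35 p [ 0.5224 -0.1335  0.3757] w 0.0355 F [ 0.99 -0.04 -1.63] jaw 94.55 tilt 0.0 j [ 33.3  44.7 -44.1  94.3  36.1  56.2  71.2]
delta cm [  3.51 -13.58   0.05]
roll rad -0.0925 or 3.049
```

```bash
python3 -m creep '[{"delta_pos":[0,-3.3,0],"roll":-0.03,"claw":1},{"delta_pos":[0.5,-6.6,0],"roll":-0.06,"claw":1},{"delta_pos":[1.5,-9.8,0],"roll":-0.09,"claw":1},{"delta_pos":[2.5,-12.3,0],"roll":-0.09,"claw":1},{"delta_pos":[3.2,-13.4,0],"roll":-0.09,"claw":1}]';python3 -m creep '[{"delta_pos":[0,0,0],"roll":0,"claw":1},{"delta_pos":[0,0,0],"roll":0,"claw":1}]';python3 go.py 0.5336 -0.2688 0.3006 9.85
```

```text
t: 9.85
tool_pos: [0.5325, -0.2679, 0.3426]
orientation: [-176.2, 89.9, -166.7]
force: [-0.1, -0.4, -1.2]
gripper_width: 0.0352
t: 10.05
tool_pos: [0.5331, -0.2644, 0.344]
orientation: [63.3, 90.0, 73.0]
force: [0.7, 0.2, -1.0]
gripper_width: 0.0353
t 10.05 p [ 0.5331 -0.2644  0.344 ] w 0.0353 F [ 0.72  0.23 -1.02] jaw 99.7 tilt 0.05 j [ 43.8  51.8 -44.9  84.4  39.6  60.4  89.6]
delta cm [ 4.34 -0.45 -0.03]
roll rad -0.0026 or 3.139
```

```bash
python3 -m creep '[{"delta_pos":[1,-0.2,0],"roll":0,"claw":1},{"delta_pos":[2.2,-0.45,0],"roll":0,"claw":1},{"delta_pos":[3.4,-0.45,0],"roll":0,"claw":1},{"delta_pos":[4.3,-0.45,0],"roll":0,"claw":1},{"delta_pos":[4.3,-0.45,0],"roll":0,"claw":1}]';python3 go.py 0.5336 -0.2688 0.2706 9.85;python3 - <<'E'
from plant import manip
import cv2
for n,(x,y,w,h) in dict(scene=(220,150,110,80),top=(345,190,120,90)).items():
    im=manip.get_image(n)[:,:,::-1]; cv2.imwrite(f"pics/{n}6.png",im)
    k=7 if n=='scene' else 6.5
    cv2.imwrite(f"pics/{n}6c.png",cv2.resize(im[y:y+h,x:x+w],None,fx=k,fy=k,interpolation=cv2.INTER_CUBIC))
E
```

```text
t: 10.55
tool_pos: [0.5335, -0.2698, 0.2992]
orientation: [142.7, 89.9, 152.4]
force: [0.2, 0.5, -0.6]
gripper_width: 0.0353
t 10.55 p [ 0.5335 -0.2698  0.2992] w 0.0353 F [ 0.19  0.47 -0.58] jaw 99.66 tilt 0.12 j [ 43.5  55.3 -43.   86.2  42.6  55.9  87.8]
delta cm [2.86 0.09 0.03]
roll rad -0.0033 or 3.138
```

View pics/scene6c.png

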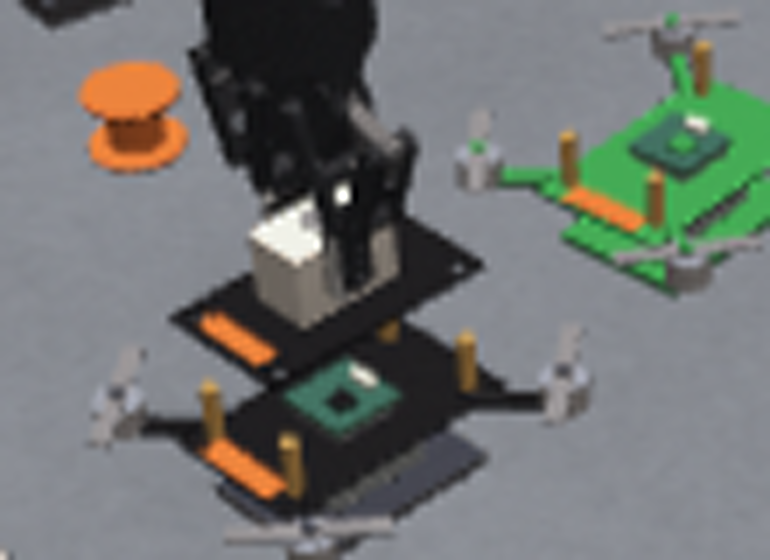

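View pics/top6c.png

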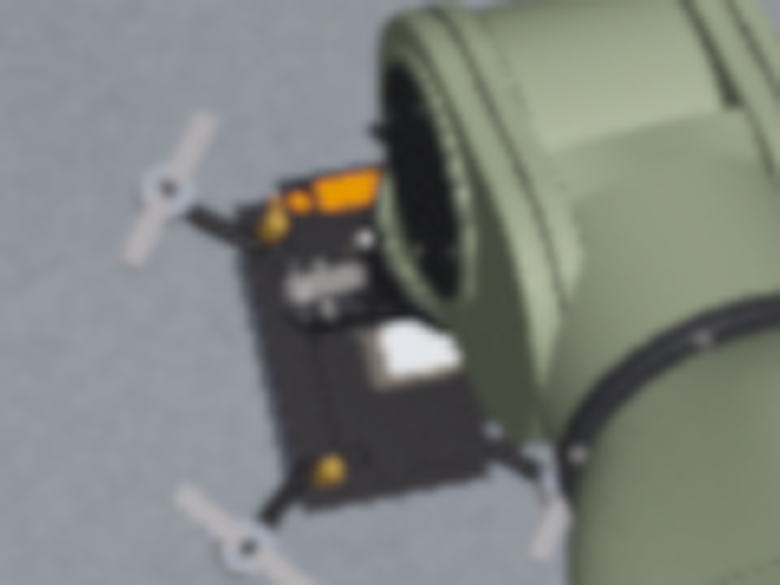

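```bash
python3 -m creep '[{"delta_pos":[0.6,0,0],"roll":0,"claw":1},{"delta_pos":[1.2,0,0],"roll":0,"claw":1},{"delta_pos":[1.8,0,0],"roll":0,"claw":1},{"delta_pos":[2.2,0,0],"roll":0,"claw":1},{"delta_pos":[2.2,0,0],"roll":0,"claw":1}]';python3 -m creep '[{"delta_pos":[0,0,0],"roll":0,"claw":1},{"delta_pos":[0,0,0],"roll":0,"claw":1},{"delta_pos":[0,0,0],"roll":0,"claw":1}]';python3 go.py 0.5336 -0.2688 0.2706 9.85;python3 - <<'E'
from plant import manip
import cv2
for n,(x,y,w,h) in dict(scene=(230,165,80,60),top=(370,205,72,66)).items():
    im=manip.get_image(n)[:,:,::-1]; cv2.imwrite(f"pics/{n}7.png",im)
    k=9
    c=cv2.resize(im[y:y+h,x:x+w],None,fx=k,fy=k,interpolation=cv2.INTER_CUBIC)
    cv2.imwrite(f"pics/{n}7c.png",cv2.convertScaleAbs(c,alpha=1.6,beta=0))
E
```

```text
t: 11.15
tool_pos: [0.5336, -0.27, 0.2781]
orientation: [142.1, 90.0, 151.7]
force: [0.9, -0.4, -1.0]
gripper_width: 0.0352
t: 11.45
tool_pos: [0.5337, -0.27, 0.2789]
orientation: [-25.3, 90.0, -15.6]
force: [-0.1, 0.2, -0.2]
gripper_width: 0.0353
t 11.45 p [ 0.5337 -0.27    0.2789] w 0.0353 F [-0.13  0.24 -0.17] jaw 99.63 tilt 0.01 j [ 43.1  56.8 -42.   87.1  44.1  53.6  86.6]
delta cm [0.83 0.12 0.01]
roll rad -0.0038 or 3.138
```

View pics/scene7c.png

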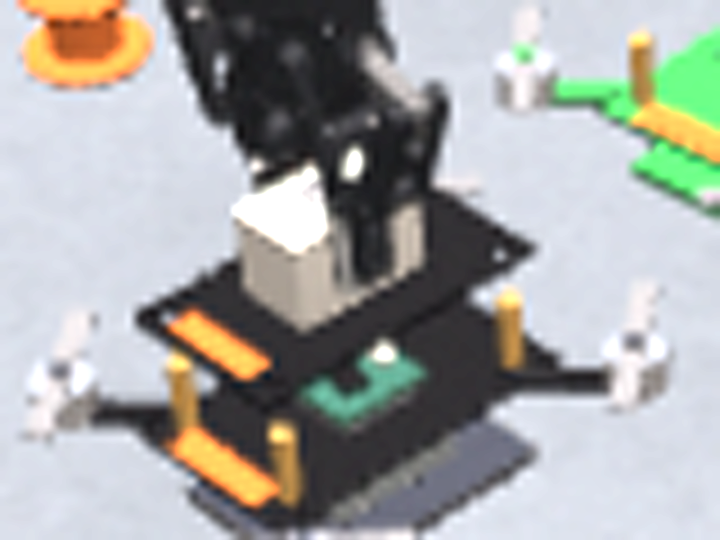

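View pics/top7c.png

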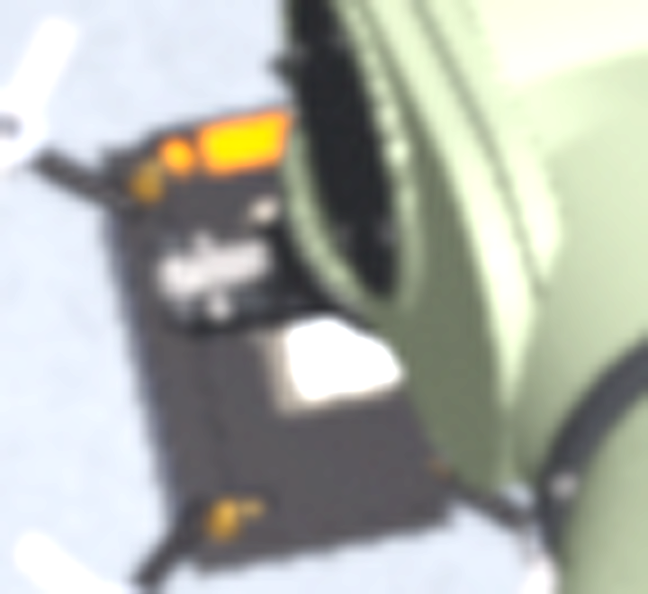

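```bash
python3 - <<'E'
from fit6 import *
np.set_printoptions(precision=4,suppress=True)
k=9
T=[((55,30,3),(180,155)),((-55,30,3),(256,510))]
S=[((-55,30,3.5),(502,255)),((65,-38,2),(138,317)),((-65,38,2),(535,249)),((30,18,44),(303,250)),((30,-18,44),(234,210)),((30,18,4),(307,328))]
ft=('top',np.array([a for a,b in T])/1e3,un([b for a,b in T],370,205,k))
fs=('scene',np.array([a for a,b in S])/1e3,un([b for a,b in S],230,165,k))
yaw=np.radians(9.65)
z=.2789-.1866
for nm,o in(('top',[ft]),('scene',[fs])):
    v,e=fit3(o,[.53,-.27],z,yaw);print(nm,v,e)
print('both', fit([ft,fs],None,(.53,-.27,.09,.17)))
# overlays
for n,(x,y),pz in(('scene',(230,165),0),('top',(370,205),0)):
    c=cv2.imread(f'pics/{n}7c.png')
    def dr(p,L,col,closed=True):
        q=((proj(n,body(p,np.array(L)/1e3))-[x,y]+.5)*k).astype(np.int32); cv2.polylines(c,[q],closed,col,1)
    D=[.5329,-.2699,z,yaw]; Q=[.5338,-.2694,0,.1702] if n=='top' else [.5313,-.2682,0,.1754]
    th=np.linspace(0,6.28,20)
    for sx in(55,-55):
        for sy in(30,-30):
            dr(D,[(sx+3.5*np.cos(t),sy+3.5*np.sin(t),4) for t in th],(255,0,255)); dr(Q,[(sx+4.5*np.cos(t),sy+4.5*np.sin(t),74) for t in th],(0,0,255))
    dr(D,[(65,38,4),(65,-38,4),(-65,-38,4),(-65,38,4)],(255,0,255)); dr(D,[(30,18,44),(30,-18,44),(-30,-18,44),(-30,18,44)],(0,160,0))
    cv2.imwrite(f'pics/{n}7o.png',c)
E
```

```text
top [ 0.5321 -0.2708] 0.2930253363610843
scene [ 0.531  -0.2693] 0.44413299628661973
both (array([ 0.531 , -0.2705,  0.0915,  0.1637]), array([-0.1965,  0.7699, -0.1443, -0.0015,  0.1602, -0.5377, -0.2389,
        0.0864,  0.3329,  0.1923, -0.9174, -0.2316, -0.2623, -0.3933,
       -0.0898,  0.9448]))
```

View pics/scene7o.png

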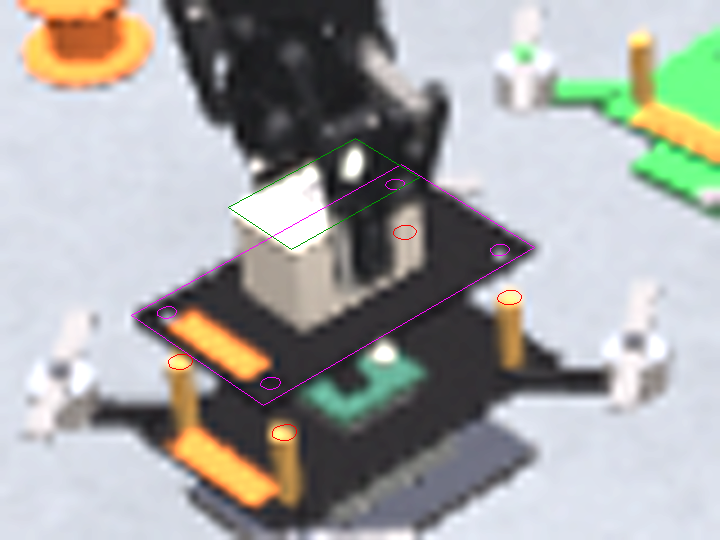

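View pics/top7o.png

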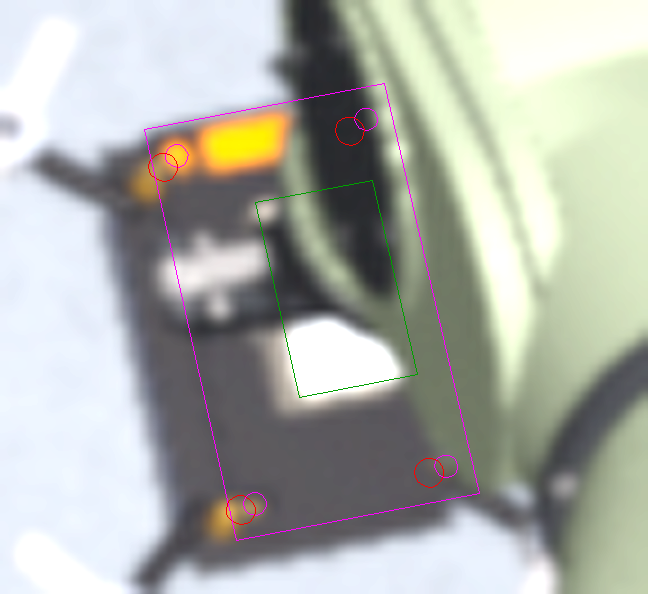

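```bash
python3 -m creep '[{"delta_pos":[0.2,0.1,0.1],"roll":-0.004,"claw":1},{"delta_pos":[0.4,0.1,0.1],"roll":-0.004,"claw":1},{"delta_pos":[0.6,0.1,0.1],"roll":-0.004,"claw":1},{"delta_pos":[0.7,0.1,0.1],"roll":-0.004,"claw":1},{"delta_pos":[0.7,0.1,0.1],"roll":-0.004,"claw":1}]';python3 -m creep '[{"delta_pos":[0,0,0],"roll":0,"claw":1},{"delta_pos":[0,0,0],"roll":0,"claw":1},{"delta_pos":[0,0,0],"roll":0,"claw":1},{"delta_pos":[0,0,0],"roll":0,"claw":1}]';python3 go.py 0.5343 -0.2688 0.2706 9.85
```

```text
t: 12.05
tool_pos: [0.5345, -0.2689, 0.2715]
orientation: [135.3, 90.0, 145.1]
force: [-0.2, -0.3, -0.7]
gripper_width: 0.0352
t: 12.45
tool_pos: [0.5345, -0.2689, 0.2717]
orientation: [71.1, 90.0, 80.9]
force: [0.4, -0.2, -0.8]
gripper_width: 0.0351
t 12.45 p [ 0.5345 -0.2689  0.2717] w 0.0351 F [ 0.45 -0.23 -0.78] jaw 99.86 tilt 0.0 j [ 42.9  57.3 -41.7  87.3  44.6  53.   86.3]
delta cm [ 0.11  0.01 -0.02]
roll rad 0.0002 or -3.141
```

```bash
python3 - <<'E'
from plant import manip
import cv2,numpy as np
from fit6 import *
k=9
for n,(x,y,w,h) in dict(scene=(230,165,80,60),top=(370,205,72,66)).items():
    im=np.mean([manip.get_image(n)[:,:,::-1] for _ in range(3)],0).astype(np.uint8); cv2.imwrite(f"pics/{n}8.png",im)
    c=cv2.resize(im[y:y+h,x:x+w],None,fx=k,fy=k,interpolation=cv2.INTER_CUBIC)
    c=cv2.convertScaleAbs(c,alpha=1.6,beta=0)
    cv2.imwrite(f"pics/{n}8c.png",c)
    def dr(p,L,col):
        q=((proj(n,body(p,np.array(L)/1e3))-[x,y]+.5)*k).astype(np.int32); cv2.polylines(c,[q],True,col,1)
    Q=[.5338,-.2694,0,.1702] if n=='top' else [.5313,-.2682,0,.1754]
    D=[Q[0],Q[1],.085,Q[3]]   # ideal deck pose as THIS camera should see it
    th=np.linspace(0,6.28,20)
    for sx in(55,-55):
        for sy in(30,-30):
            dr(D,[(sx+3.5*np.cos(t),sy+3.5*np.sin(t),4) for t in th],(255,0,255)); dr(Q,[(sx+4.5*np.cos(t),sy+4.5*np.sin(t),74) for t in th],(0,0,255))
    dr(D,[(65,38,4),(65,-38,4),(-65,-38,4),(-65,38,4)],(255,0,255)); dr(D,[(30,18,44),(30,-18,44),(-30,-18,44),(-30,18,44)],(0,160,0))
    cv2.imwrite(f'pics/{n}8o.png',c)
E
```

```text
(no output)
```

View pics/scene8o.png

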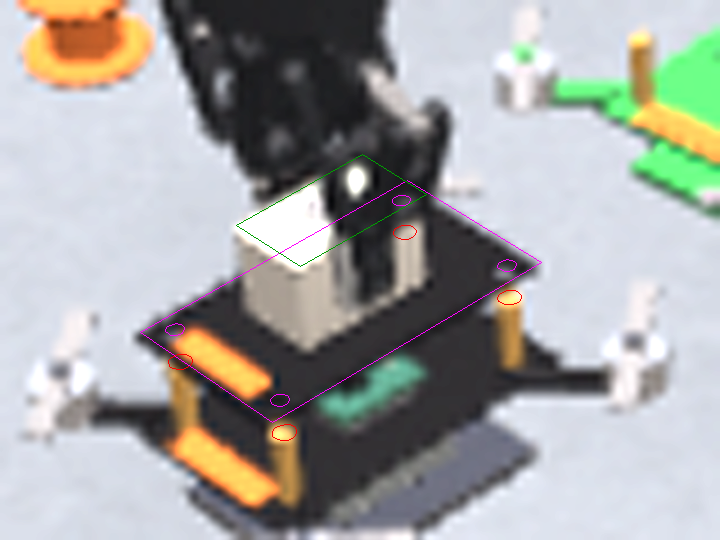

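View pics/top8o.png

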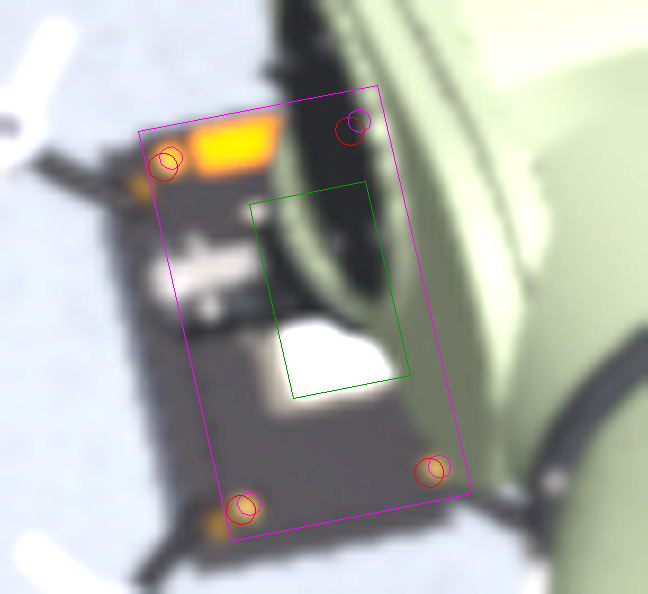

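View pics/top8c.png

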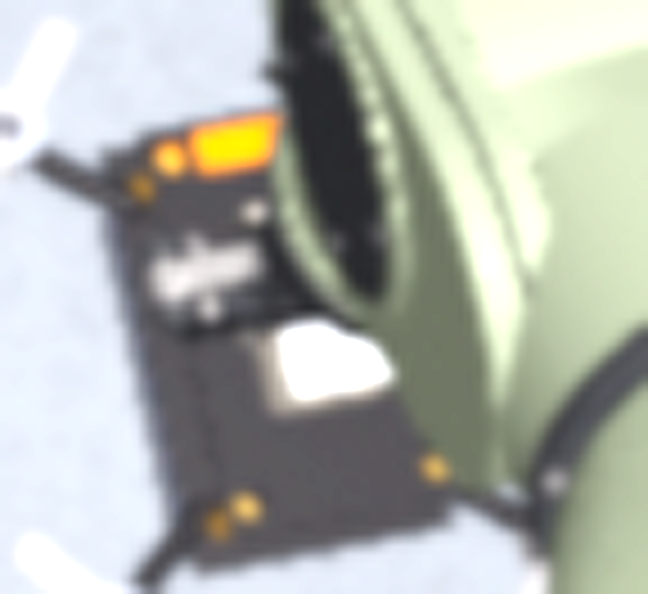

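View pics/scene8c.png

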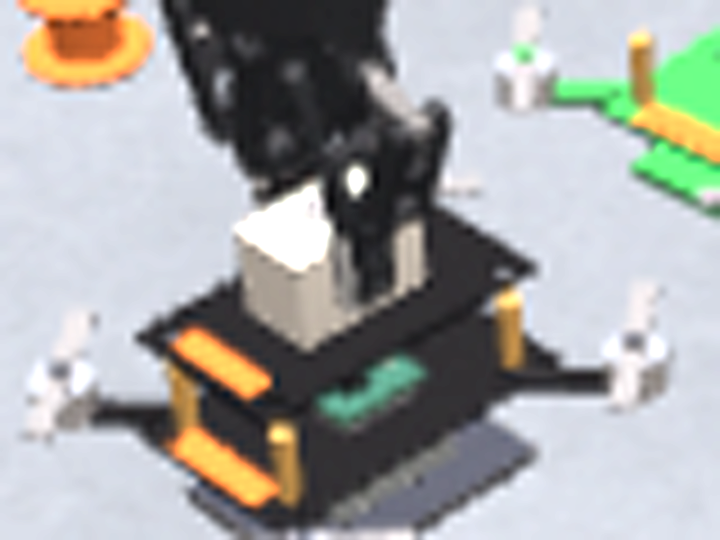

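The brass post tops now show through the tail holes at top crop (248,507) and (435,468). The nose hole is at (171,158). All three lie within about half a pixel, roughly 1.3 mm, of the ideal overlay. The scene view shows the deck level above the posts, with both orange noses at the same end. I settle briefly and hand in.

```bash
python3 -m creep '[{"delta_pos":[0,0,0],"roll":0,"claw":1},{"delta_pos":[0,0,0],"roll":0,"claw":1},{"delta_pos":[0,0,0],"roll":0,"claw":1},{"delta_pos":[0,0,0],"roll":0,"claw":1},{"delta_pos":[0,0,0],"roll":0,"claw":1}]';python3 go.py 0.5343 -0.2688 0.2706 9.85; python3 -c "
from plant import manip
print(manip.get_obs()['joint_vel'].round(2)); print(manip.hand_in())"
```

```text
t: 13.25
tool_pos: [0.5345, -0.2688, 0.2717]
orientation: [114.0, 90.0, 123.9]
force: [0.7, 0.0, -0.3]
gripper_width: 0.0353
t 13.25 p [ 0.5345 -0.2688  0.2717] w 0.0353 F [ 0.66  0.02 -0.32] jaw 99.87 tilt 0.01 j [ 42.9  57.3 -41.7  87.3  44.6  53.   86.3]
delta cm [ 0.11  0.01 -0.02]
roll rad 0.0003 or -3.141
[-0.03 -0.04  0.14  0.01  0.05  0.09  0.06]
the job is handed in; nothing more can be done
None
```

I gripped the deck by its module and held it level and still 8 cm above the lens for about 2.5 s. I then carried it to the black drone and handed in at 13.3 s, still holding it about 1 cm above the posts, noses at the same end.

**Last checks:**
- **Hold:** the arm was still, with tilt near 0° and no contact force beyond sensor noise.
- **Fit from the top camera:** three corner holes lay within about 1.3 mm of the ideal position. Brass shows through both tail holes. The arm hid the fourth hole, the nose hole on the drone's right.
- **Fit from the scene camera:** it differs from the ideal by about half a pixel to one pixel (up to about 2 mm), possibly because the deck sits about 1 mm lower than I assumed. The gap is about 10–11 mm.
- **Grip:** there was a brief 11 N upward force while closing. I take it to be the pads sliding on the module, as I estimated the tips about 1 cm above the plate, but the black-on-black view could not confirm that directly.

I did not make a separate final check of the loose objects on the bench, but no contact showed up during the moves.

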